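Fit the worm-drive clamp to the pump's barbed stub

TASK

Take the worm-drive clamp out of its wooden holder, slide its band over the pump's barbed outlet stub until it is fully home against the collar with its screw key upright, then turn the key clockwise until the band is snug, and let go. Work gently: do not ram the stub, do not over-tighten, and leave the wrench, the tin and the small clamp alone.

Things in the scene. Friction and masses are not known exactly. Their poses are not given: they have to be found in the camera images.
- stub_seat (a point): Point on the axis of the pump's barbed aluminium stub, in the front face of the collar (50 mm across) that the band must butt against, 90 mm above the bench. -y points out along the level stub, +y into the pump, z up. Crests 41 mm across lie 0-5, 20-27 and 38-42 mm out from here, between 5 and 20 mm a groove; a taper runs from 42 mm out to the end.
- stub_end (a point): Centre of the stub's free end, 60 mm out from stub_seat, same axes. The end is 32 mm across and widens in a taper to 41 mm within 18 mm.
- ledge (a point): Middle of the front edge of the level top of a 22 mm wide steel ledge beside the stub, 41 mm to the +x side of the axis, 15 mm below it, 34 mm out from the collar; runs back past the collar, lead-in slope ahead of it. The worm housing slides and rests on it, 1 mm below the housing when centred, which keeps the key upright.
- band_centre (a point): Centre of the clamp's round steel band: 43.4 mm inside, 50.4 mm outside, 24 mm wide. y: band axis; +x: towards the worm housing (block at x 25 to 50, z -14 to +14 mm, as wide as the band); z up. Home: an end face on the collar, so this point 12 mm out from stub_seat on its axis, +x alike, housing over the ledge. Stands upright in the holder's groove at first; lift it straight up.
- tab (a point): Centre of the upright steel tab on top of the band, for carrying the clamp: 16 mm along the band axis (grip it this way), 10 mm across, 32 mm high. 36 mm above and 14 mm to the -x side of band_centre. Fingertips no lower than 9 mm below this point clear stub and collar. Behind the collar the pump's 110 mm round face stands 62 mm from it, up to 55 mm above the stub's axis.
- key_grip (a point): Centre of the flat wing key on the upright worm screw: 26 mm long along its x (at the start the clamp's x), 10 mm thick along y (grip it this way), 24 mm high. 42 mm above and 40 mm to the +x side of band_centre; the tab is 49 mm from the screw axis. Clockwise from above tightens, 4.2 rad at most; it stays where left, save as told under clamp.
- shoe: Steel shoe, 6 x 10 x 6 mm (origin: centre), that comes out of the worm housing along the clamp's -x, 4 mm per rad of key, into the stub's groove, and presses on its floor, which lies 12 to 21 mm from the stub's axis, different each time: it bears after 0.3 to 3 rad. Its force then rises some 100 N per rad. Snug: more than 8 N when let go; over 60 N is too tight.
- clamp: The whole clamp, about 0.2 kg (varies); origin and axes as band_centre. Turning the key takes 0.06 N m plus 0.004 N m per N of shoe force; when the hand stops it may feel up to 0.12 N m less than while turning, even a slight backward moment at first bearing. Stop at about 25 to 45 N. Let go, the screw slips back to about 15 N, which is snug. The band has 2.4 mm of play on the stub.
- pump: The pump, 110 mm wide, 145 mm high, bolted down; origin on the bench right under stub_seat, same axes.
- wrench: Loose steel wrench lying on the bench; leave alone. Origin under its middle.
- tin: Loose steel tin, 66 mm across, 85 mm high; leave alone. Origin under its middle.
- small_clamp: A smaller clamp, 32 mm across, lying flat on the bench, too small for this stub; leave alone.
There are look-alikes about, which are no part of the job. Of the things that look like the clamp, the smallest one is meant.

How it is judged:
By the outcome, as a careful person would: the job done as asked, in the order asked, and still so for the second after the job is handed in, with the robot touching nothing.
It also fails if it takes over 72 s, if anything falls off the work surface, if the arm or the gripper's body presses on something with over 40 N, if the wrist force passes 120 N, or if a joint passes its speed limit or range.

ROBOT

A 7-joint arm with a two-finger parallel gripper is mounted at the origin on the work surface. World frame = base frame: x ahead of the robot, y to its left, z up, the work surface at z = 0. Lengths are in mm, angles in rad, forces in N, time in s.
With the tool pointing down it reaches from about 400 to 875 mm from the base axis. Payload 4.4 kg.
Tool frame: the origin (TCP) lies on the mounting face of the last link; the fingertips stand 173 mm ahead of it and the grasp point (between the pads) lies 155 mm ahead of it; z points along the fingers, y is the line along which they close (so a half turn about z gives the same grasp; the last joint's range is limited). The gripper opens to 85 mm and grips with 20 to 120 N. Pads are 22 mm wide; open, the fingers measure 114 mm over their backs; the gripper's body (76 mm by 85 mm) begins 54 mm behind the grasp point. The pads swing forward as they close: fully open they stand 13 mm farther back than shut.
Start: joints at [1.143, 0.628, 0.038, 1.517, -0.027, 0.996, -0.02], TCP at [230.094, -607.924, 404.713] pointing down, gripper open.
Joint ranges: [-3.06, 3.06], [-0.37, 2.12], [-1.25, 1.32], [0.18, 2.47], [-1.1, 4.24], [0.23, 1.98], [-2.94, 2.94]. Speed limits (rad/s): [2.57, 2.57, 3.14, 3.14, 3.14, 3.14, 3.14].

INTERFACE

Orientations are given as [roll, pitch, yaw] about the fixed x, y, z axes, in that order (R = Rz(yaw) Ry(pitch) Rx(roll)).
In Python, from cell import * gives the robot as it stands. The module is installed in compiled form; this text tells all that it offers.
- The arm moves only by the tool jog_arm, never from a script. Its argument "steps" is a list of rows, each a list of 7 numbers: the opening, from -1 (shut) to 1 (fully open), so that 0 is half open, then the shift along the tool's x, y, z as a fraction of full scale, then the turn, a rotation vector about the tool's x, y, z as a fraction of full scale. A call has 1 to 10 rows; each row shifts and turns the commanded pose from where the row before left it, along the tool's axes as they then stand; what a row does not reach is not made up. Full scale, the value 1, is 500 mm for a shift and 2 rad for a turn. A row lasts 1/8 s, in which the tool goes at most 62.5 mm and 10.7 degrees, less where a joint would pass 70% of its speed; a pose out of reach is approached as far as the arm can. A call with a number of a shift or a turn outside -1 to 1 is refused whole. A call with a gripper value outside its range is refused whole. The fingers move at their own pace and stop on an object; the grip force is fixed at half the most. Time passes only in rows, so rows that do not move let the fingers close. It gives the time, the measured TCP pose, the force, the opening and the grip force at its end, in the units of the state.
- read_state(): the state, without advancing time (a new reading comes with each control period).
- get_image(name): name is "side" or "top" or "wrist"; returns a dict with "pixels" (384x512x3 uint8, red, green, blue), "depth" (384x512 float32, mm along the optical axis (not along the pixel's ray), 0 where there is no reading), "vertical_fov" (degrees; the focal length in pixels is half the picture's height over the tangent of half this angle, whatever the lens; pixels are square), "cx", "cy" (the principal point, pixels), "R" (3x3) and "t" (3): a world point X has camera coordinates R X + t. Camera axes: x right, y down, z forward; pixel columns grow to the right and rows downward; lengths in mm; the calibration is good to about 2 mm. A picture is of the moment at which its call begins.
- finish_job(): hands the job in; it is judged then, once.
The state is a dict: "clock": time; "qpos": joint angles; "qd": joint speeds; "tau": joint torques, N m; "eef_pos": TCP position; "tool_rot": TCP orientation; "force": force on the tool from outside, world axes, zero at the start; "torque": the same for the moment, N m; "width": finger opening in mm; "gripper_force": force on a finger pad.
Only numpy, scipy, OpenCV 4.12 (cv2) and the standard library are available. Lean on these libraries where they do the work, as an engineer would, in place of code of your own. Each camera call takes 0.05 s, during which the arm holds its last target. There are 200 camera calls.

## Working session

There is one attempt and no reset: what is moved stays moved. The work goes in short steps, Python scripts to look and compute and a tool call to move; the robot and the scene stay as the last step left them, time stands still between calls to the robot, and variables do not carry over. Pictures are saved under pics/ and viewed, at most 10 in all, crops included, and the job is handed in when it is done.

Besides the shell and the picture viewer there is one more tool, called after "Call:" as name(argument=value, ...) on one line, values as JSON. jog_arm: Moves the arm, as the interface text tells. Shift numbers are shares of 500 mm and turn numbers shares of 2 rad, none past 1 either way. Its arguments: {"type":"object","properties":{"steps":{"type":"array"}},"required":["steps"]}

```bash
mkdir -p pics; cat > h.py <<'E'
from cell import *
import numpy as np, cv2
def cam(n):
    g=get_image(n); g['f']=192/np.tan(np.radians(g['vertical_fov'])/2); return g
def save(g,name): cv2.imwrite('pics/'+name,g['pixels'][:,:,::-1])
def pts(g):
    d=g['depth']; v,u=np.mgrid[0:384,0:512]
    c=np.stack([(u-g['cx'])/g['f']*d,(v-g['cy'])/g['f']*d,d],-1)
    return (c-g['t'])@g['R']
def ray(g,u,v,z):
    d=np.array([(u-g['cx'])/g['f'],(v-g['cy'])/g['f'],1])@g['R']; o=-np.array(g['t'])@g['R']
    return o+d*(z-o[2])/d[2]
def proj(g,X):
    c=np.array(g['R'])@X+g['t']; return c[:2]/c[2]*g['f']+[g['cx'],g['cy']]
E
python3 - <<'E'
from h import *
a=[]
for n in ['top','side']:
    g=cam(n); a.append(g['pixels']); print(n,g['vertical_fov'],g['cx'],g['cy'],np.round(g['R'],3).tolist(),np.round(g['t']))
    np.savez(n+'0.npz',**g)
    save(g,n+'0.png')
print(read_state())
E
```

```text
top 47.48802169567423 250.51552119499792 186.90591284409254 [[0.002, -1.0, 0.008], [-0.984, -0.004, -0.178], [0.178, -0.007, -0.984]] [ -90.  494. 1035.]
side 55.72427808951057 255.00378386826964 195.74451875951559 [[0.984, -0.181, -0.0], [-0.128, -0.693, -0.709], [0.128, 0.698, -0.705]] [-492.   52.  940.]
{'clock': 0.1, 'qpos': array([ 1.14319454,  0.62924395,  0.03845959,  1.51826263, -0.02701272,
        0.99632273, -0.01999551]), 'qd': array([ 0.00044565, -0.00164117,  0.00058991, -0.00163953,  0.00119841,
        0.0019068 ,  0.00069656]), 'tau': array([ 2.59506276e-03, -5.64537799e+01,  1.23052452e+00, -1.93974048e+01,
        1.13243406e-02,  5.53825565e-03, -7.20597342e-07]), 'eef_pos': array([ 230.00612374, -607.66035361,  403.88906566]), 'tool_rot': array([-3.13987433e+00,  1.49513592e-05,  3.61787490e-01]), 'force': array([0.70799702, 0.48621507, 0.34126084]), 'torque': array([-0.02147148, -0.02284453,  0.00057245]), 'gripper_force': 0.0, 'width': 85.53392402820113}
```

View pics/top0.png

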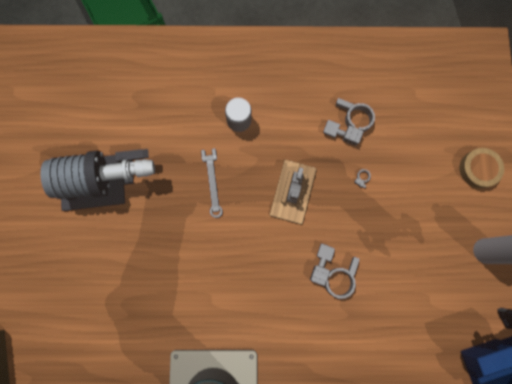

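View pics/side0.png

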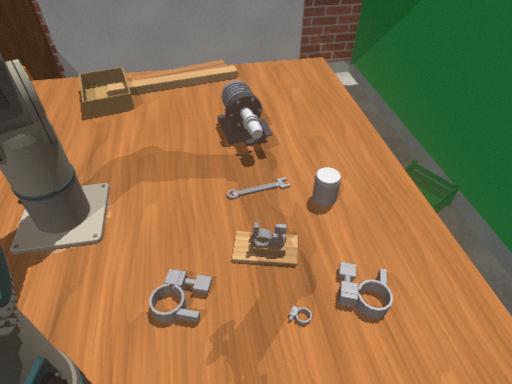

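The clamp candidates in the top view are (297,187), standing in the wooden holder; two larger ones lying flat at (352,120) and (337,272); and the tiny flat one at (362,177), which is small_clamp. The one in the holder fits because it stands upright in the groove and is smaller than the two flat ones. I'll confirm with a crop and measure.

```bash
python3 - <<'E'
from h import *
o=[]
for n,b in [('top',(262,150,332,230)),('side',(225,210,305,275))]:
    g=dict(np.load(n+'0.npz')); P=pts(g); c=g['pixels'][b[1]:b[3],b[0]:b[2],::-1]
    o.append(cv2.resize(c,(390,390),interpolation=cv2.INTER_CUBIC))
    Q=P[b[1]:b[3],b[0]:b[2]].reshape(-1,3); C=g['pixels'][b[1]:b[3],b[0]:b[2]].reshape(-1,3).astype(int)
    grey=(C.max(1)-C.min(1))<25
    for lo,hi in [(60,75),(75,90),(90,130)]:
        m=grey&(Q[:,2]>lo)&(Q[:,2]<hi)
        if m.any(): print(n,lo,m.sum(),Q[m].mean(0).round(1),Q[m].min(0).round(),Q[m].max(0).round())
    # wood
    m=(~grey)&(Q[:,2]>8)&(Q[:,2]<60)
    if m.any():
        r=cv2.minAreaRect(Q[m][:,:2].astype(np.float32)); print('wood',r,np.median(Q[m][:,2]))
cv2.imwrite('pics/crop1.png',np.hstack(o))
# pump stub
g=dict(np.load('top0.npz'));P=pts(g)
for u in range(90,160,4):
    col=P[140:200,u]; C=g['pixels'][140:200,u]
    k=np.argmax(np.where((col[:,2]<150),col[:,2],0)); print(u,col[k].round(1),end=' ')
    m=col[:,2]>85; 
    if m.any(): print('x',col[m][:,0].min().round(1),col[m][:,0].max().round(1),col[m][:,2].max().round(1))
    else: print()
E
```

```text
top 60 93 [ 484.6 -194.3   63.9] [ 464. -209.   60.] [ 509. -179.   75.]
top 75 28 [ 481.5 -192.5   86. ] [ 463. -206.   77.] [ 523. -182.   90.]
top 90 56 [ 505.4 -200.4   92.2] [ 464. -211.   90.] [ 532. -183.   98.]
wood ((490.42169189453125, -208.0420684814453), (107.67562866210938, 155.80938720703125), 74.57860565185547) 13.894058684006325
side 60 101 [ 489.9 -200.6   65.1] [ 461. -214.   60.] [ 528. -184.   75.]
side 75 89 [ 500.3 -203.7   84.6] [ 461. -213.   75.] [ 531. -185.   90.]
side 90 18 [ 518.6 -206.5   90.8] [ 510. -210.   90.] [ 527. -201.   92.]
wood ((488.557861328125, -197.68392944335938), (87.03273010253906, 149.3206787109375), 74.69375610351562) 11.460622359410873
90 [519.7 272.6 148.6] x 467.2 564.9 148.6
94 [513.4 264.2 145.9] x 463.3 568.1 145.9
98 [499.8 258.3 133.9] x 464.3 569.8 133.9
102 [523.6 258.3 110.8] x 302.4 569.2 1106.7
106 [521.1 248.7 111.4] x 302.4 535.5 1106.7
110 [528.4 240.  110.9] x 505.2 538.0 110.9
114 [528.3 230.4 111.7] x 505.3 537.9 111.7
118 [526.4 221.6 109.7] x 507.3 540.6 109.7
122 [529.7 210.6 116.2] x 508.0 542.8 116.2
126 [528.3 202.5 111.9] x 501.8 550.1 111.9
130 [528.1 195.6 102.6] x 302.4 543.9 1106.7
134 [535.2 183.8 113.3] x 518.2 544.1 113.3
138 [533.  174.6 112.7] x 510.8 547.1 112.7
142 [537.8 165.5 112.9] x 513.0 546.2 112.9
146 [528.3 155.7 113. ] x 302.4 550.0 1106.7
150 [531.6 147.4 109.1] x 515.9 548.0 109.1
154 [527.  142.5  86.7] x 302.4 527.0 1106.7
158 [523.7 149.    6.3]
```

View pics/crop1.png

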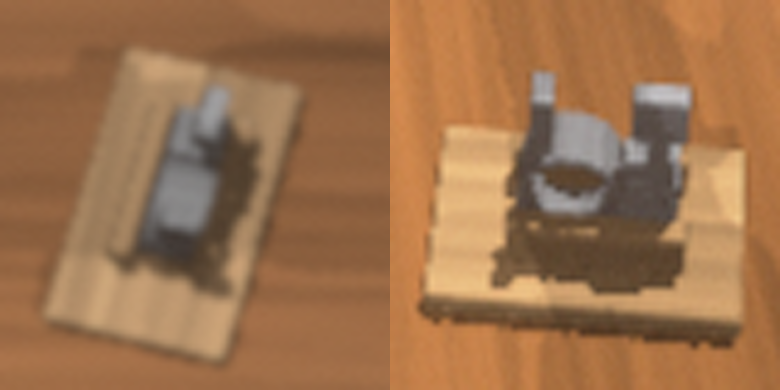

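The crop shows the holder clamp: open band upright, thin tab on the left (about (543,90)) and wing key on the worm housing on the right (about (662,100)). This is the target. Next I'll move above it for a close look.

Call:
jog_arm(steps=[[1,0.076,-0.06,0,0,0,0],[1,0.076,-0.06,0,0,0,0],[1,0.076,-0.06,0,0,0,0],[1,0.076,-0.06,0,0,0,0],[1,0.076,-0.06,0,0,0,0],[1,0.076,-0.06,0,0,0,0],[1,0.076,-0.06,0,0,0,0],[1,0.076,-0.06,0,0,0,0],[1,0.076,-0.06,0,0,0,0],[1,0.076,-0.06,0,0,0,0]])

```text
clock: 1.35
eef_pos: [479.9, -191.4, 404.5]
tool_rot: [-3.141, 0.0, 0.362]
force: [0.6, -1.1, -0.1]
width: 85.3
gripper_force: 0.0
```

Call:
jog_arm(steps=[[1,0,0,0.02,0,0,0.086],[1,0,0,0.02,0,0,0.086],[1,0,0,0.02,0,0,0.086],[1,0,0,0.02,0,0,0.086],[1,0,0,0,0,0,0],[1,0,0,0,0,0,0]])

```text
clock: 2.1
eef_pos: [479.4, -192.8, 364.9]
tool_rot: [-3.142, -0.0, -0.323]
force: [-0.4, -1.0, 0.6]
width: 85.4
gripper_force: 0.0
```

```bash
python3 - <<'E'
from h import *
s=read_state(); print(s['eef_pos'],s['tool_rot'],s['qpos'])
g=cam('wrist'); np.savez('w1.npz',**g); save(g,'w1.png'); print(g['vertical_fov'],g['R'].round(2),-g['t']@g['R'])
P=pts(g).reshape(-1,3); C=g['pixels'].reshape(-1,3).astype(int); grey=(C.max(1)-C.min(1))<30
m=(P[:,2]>76)&(P[:,2]<110)&(abs(P[:,0]-490)<60)&(abs(P[:,1]+195)<50)
Q=P[m]; L,lab=cv2.connectedComponents(m.reshape(384,512).astype(np.uint8))
for i in range(1,L):
    k=(lab.ravel()==i)
    if k.sum()>100: print(k.sum(),P[k].mean(0).round(1),np.percentile(P[k],98,axis=0).round(1),cv2.minAreaRect(P[k][:,:2].astype(np.float32)))
for z in range(10,100,6):
    k=(P[:,2]>z)&(P[:,2]<z+6)&grey&(abs(P[:,0]-490)<60)&(abs(P[:,1]+195)<50); print(z,k.sum(),P[k].mean(0).round(0) if k.any() else '')
E
```

```text
[ 479.43323459 -192.79942679  364.87139862] [-3.14156240e+00 -1.30091169e-04 -3.23214715e-01] [ 0.19617333  0.49939016  0.19128425  1.9340159  -0.13849164  0.72052413
 -1.42509635]
69.59378380157956 [[-0.32 -0.95 -0.  ]
 [-0.91  0.31  0.28]
 [-0.26  0.09 -0.96]] [ 545.56742947 -214.6937532   332.54876386]
343 [ 520.5 -204.4   89.3] [ 532.6 -197.9   90.8] ((520.0457763671875, -204.20797729492188), (9.941024780273438, 25.926828384399414), 74.52513885498047)
226 [ 469.2 -190.3   86.1] [ 474.4 -182.6   88.8] ((468.13568115234375, -189.74049377441406), (15.898430824279785, 10.48727035522461), 72.71807098388672)
10 13 [ 493. -211.   12.]
16 15 [ 490. -201.   20.]
22 23 [ 507. -197.   25.]
28 46 [ 495. -192.   30.]
34 5 [ 531. -205.   37.]
40 28 [ 515. -203.   44.]
46 383 [ 513. -203.   50.]
52 230 [ 491. -197.   55.]
58 508 [ 483. -194.   60.]
64 29 [ 475. -192.   67.]
70 28 [ 477. -193.   73.]
76 30 [ 477. -193.   79.]
82 173 [ 476. -192.   87.]
88 354 [ 515. -203.   89.]
94 0
```

View pics/w1.png

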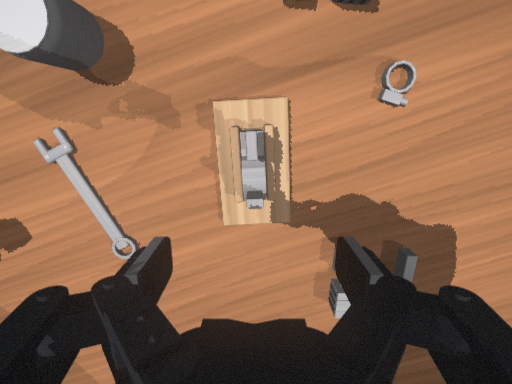

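The wrist view shows the clamp at about (253,170), with key top (252,145) and tab (256,200). Depth gives tab (468.1,-189.7) with top at z≈88, and key (520,-204.2) with top at z≈90. Yaw is -0.272. Descending onto the tab.

Call:
jog_arm(steps=[[1,-0.0234,0,0,0,0,-0.025],[1,0,0,0.07,0,0,0],[1,0,0,0.07,0,0,0],[1,0,0,0.06,0,0,0],[1,0,0,0.03,0,0,0],[1,0,0,0.02,0,0,0],[1,0,0,0,0,0,0],[1,0,0,0,0,0,0]])

```text
clock: 3.15
eef_pos: [468.6, -189.3, 240.5]
tool_rot: [3.141, -0.002, -0.276]
force: [-0.1, 0.1, -0.3]
width: 85.3
gripper_force: 0.0
```

Call:
jog_arm(steps=[[0,0,0,0.005,0,0,0],[-0.4,0,0,0,0,0,0],[-0.6,0,0,0,0,0,0],[-1,0,0,0,0,0,0],[-1,0,0,0,0,0,0],[-1,0,0,0,0,0,0],[-1,0,0,0,0,0,0],[-1,0,0,0,0,0,0]])

```text
clock: 4.15
eef_pos: [468.2, -189.1, 237.4]
tool_rot: [-3.142, -0.0, -0.276]
force: [-1.8, 0.3, 5.0]
width: 14.6
gripper_force: 58.7
```

Call:
jog_arm(steps=[[-1,0,0,-0.01,0,0,0],[-1,0,0,-0.02,0,0,0],[-1,0,0,-0.03,0,0,0],[-1,0,0,-0.05,0,0,0],[-1,0,0,-0.05,0,0,0],[-1,0,0,-0.05,0,0,0],[-1,0,0,-0.02,0,0,0],[-1,0,0,0,0,0,0],[-1,0,0,0,0,0,0]])

```text
clock: 5.28
eef_pos: [467.9, -188.9, 351.5]
tool_rot: [-3.141, 0.002, -0.276]
force: [-0.1, -0.0, -2.1]
width: 14.8
gripper_force: 58.6
```

```bash
python3 - <<'E'
from h import *
s=read_state(); print(s['eef_pos'],s['tool_rot'],s['qpos'],s['force'],s['torque'])
g=cam('wrist'); np.savez('w2.npz',**g); save(g,'w2.png'); h=cam('side'); np.savez('s2.npz',**h)
a=h['pixels'][150:290,190:350,::-1]
cv2.imwrite('pics/c2.png',np.hstack([cv2.resize(g['pixels'][:,:,::-1],(400,300)),cv2.resize(a,(343,300))]))
E
```

```text
[ 467.87068661 -188.87784897  351.51251909] [-3.14141687e+00  1.60930282e-03 -2.76150187e-01] [ 0.20578767  0.50372492  0.17630648  1.9776988  -0.13632051  0.67290804
 -1.37938081] [-0.14022224 -0.03374726 -2.1217968 ] [ 0.05271603  0.05539446 -0.02909538]
```

View pics/c2.png

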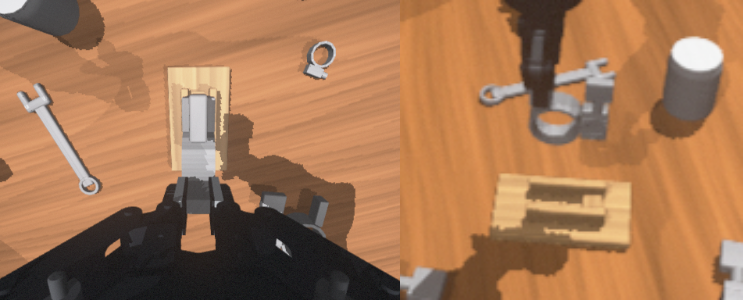

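Clamp is lifted cleanly; the holder is empty at (565,210) in the composite and the band hangs level. Turning to about the stub yaw and moving to look at the stub.

Call:
jog_arm(steps=[[-1,0,0,0,0,0,-0.05],[-1,0,0,0,0,0,-0.05],[-1,0,0,0,0,0,-0.05],[-1,0,0,0,0,0,-0.043],[-1,0,0,-0.02,0,0,0],[-1,0,0,-0.02,0,0,0]])

```text
clock: 6.12
eef_pos: [468.2, -189.2, 372.6]
tool_rot: [-3.141, 0.0, 0.108]
force: [-0.4, -0.5, -1.6]
width: 14.6
gripper_force: 58.6
```

Call:
jog_arm(steps=[[-1,0.0057,-0.04,0,0,0,0],[-1,0.0057,-0.07,0,0,0,0],[-1,0.0057,-0.08,0,0,0,0],[-1,0.0057,-0.08,0,0,0,0],[-1,0.0057,-0.08,0,0,0,0],[-1,0.0057,-0.08,0,0,0,0],[-1,0.0057,-0.08,0,0,0,0],[-1,0.0057,-0.05,0,0,0,0],[-1,0,0,0,0,0,0],[-1,0,0,0,0,0,0]])

```text
clock: 7.38
eef_pos: [460.3, 91.0, 372.6]
tool_rot: [3.141, -0.0, 0.109]
force: [-0.9, 0.3, -2.3]
width: 14.6
gripper_force: 58.8
```

```bash
python3 - <<'E'
from h import *
s=read_state(); print(s['eef_pos'],s['tool_rot'],s['qpos'],s['force'],s['torque'])
g=cam('wrist'); np.savez('w3.npz',**g); save(g,'w3.png')
h=cam('top'); np.savez('t3.npz',**h); h=cam('side'); np.savez('s3.npz',**h)
E
```

```text
[460.26184037  90.96930405 372.58036223] [ 3.14091392e+00 -3.29976040e-04  1.08531348e-01] [-0.30147389  0.42164492  0.06368192  2.04338022 -0.04041745  0.67748786
 -1.67412944] [-0.8718925   0.26051099 -2.25549609] [-0.07313793  0.13399682  0.04252667]
```

View pics/w3.png

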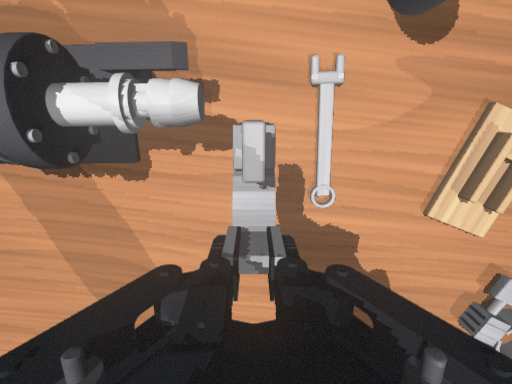

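The wrist view shows the stub from its free end (205,102) to the collar (125,102), the ledge bar ending at (187,57), and the held clamp with key at (254,150). Fitting the axis and the held clamp's pose.

```bash
cat > fit.py <<'E'
from h import *
from scipy.optimize import least_squares
def circ(Q):
    f=lambda p:np.hypot(Q[:,0]-p[0],Q[:,2]-p[1])-p[2]
    r=least_squares(f,[528,90,20],loss='soft_l1',f_scale=1); return r.x
E
python3 - <<'E'
from fit import *
g=dict(np.load('w3.npz')); P=pts(g)
A=P[60:150,40:210].reshape(-1,3); A=A[(A[:,2]>70)&(A[:,2]<125)]
# slice along stub coordinate
yaw=0.11; ax=np.array([np.sin(yaw),-np.cos(yaw),0])
s=(A-[526,203,90])@ax
for lo in range(-60,66,4):
    Q=A[(s>=lo)&(s<lo+4)]
    if len(Q)>30: c=circ(Q); print(lo,len(Q),c.round(1),Q[:,1].mean().round(1),'top',np.percentile(Q[:,2],98).round(1),'x',np.percentile(Q[:,0],[1,99]).round(1))
print('end',np.percentile(s,99.8))
hist,_=np.histogram(s[A[:,2]>113],bins=np.arange(-20,20,1)); print('collar',hist)
# key of held clamp
K=P[110:190,225:285].reshape(-1,3); K=K[K[:,2]>205]; print('key',len(K),np.percentile(K[:,2],[5,50,95]),cv2.minAreaRect(K[:,:2].astype(np.float32)))
B=P[120:235,228:280].reshape(-1,3)
for lo in range(120,240,6):
    k=B[(B[:,2]>lo)&(B[:,2]<lo+6)]
    if len(k)>30: print(lo,len(k),k.mean(0).round(1),k.min(0).round(1),k.max(0).round(1))
# ledge
L=P[30:80,60:195].reshape(-1,3); L=L[(L[:,2]>70)&(L[:,2]<80)]; print('ledge',len(L),np.median(L[:,2]),cv2.minAreaRect(L[:,:2].astype(np.float32)))
E
```

```text
-60 219 [519.3  88.7  17.7] 260.6 top 123.5 x [495.8 535.9]
-56 201 [519.7  88.8  17.6] 256.6 top 107.1 x [502.7 536.3]
-52 220 [520.3  88.9  17.5] 252.7 top 107.1 x [503.1 536.9]
-48 209 [520.8  88.7  17.7] 248.6 top 107.3 x [503.5 538.2]
-44 212 [521.3  88.8  17.6] 244.7 top 107.1 x [503.9 538.6]
-40 218 [521.7  88.6  17.8] 240.7 top 107.3 x [504.1 539. ]
-36 231 [523.9  74.7  30.7] 237.0 top 107.2 x [504.7 559.2]
-32 256 [524.7  74.5  30.7] 233.5 top 107.3 x [505.  559.7]
-28 263 [525.2  74.6  30.6] 229.4 top 107.1 x [505.5 560.2]
-24 250 [525.   74.   31.2] 225.5 top 107.2 x [506.8 560.6]
-20 260 [525.8  74.3  30.9] 221.6 top 107.2 x [507.3 560.9]
-16 166 [526.7  74.7  31.1] 218.3 top 107.3 x [509.1 561.6]
-12 166 [525.7  79.7  32.5] 213.2 top 113.6 x [503.2 562. ]
-8 347 [526.7  80.7  31.8] 209.4 top 114.1 x [502.  562.3]
-4 590 [526.7  86.5  24.7] 205.2 top 113.7 x [502.2 562. ]
0 575 [527.7  88.   19. ] 200.5 top 109.1 x [507.4 562.4]
4 225 [527.   64.   34.4] 198.0 top 101.0 x [509.1 563.6]
8 203 [526.2  61.9  36.3] 194.2 top 100.5 x [516.9 563.9]
12 152 [527.3  63.4  35.2] 1
[... 955 characters left out ...]
1523), 5.365976333618164)
174 37 [501.   94.6 178.8] [495.6  83.1 175.6] [525.1 109.7 179.9]
180 952 [509.7  96.2 184.3] [492.1  83.2 180. ] [525.  109.3 186. ]
186 502 [491.1  94.4 189.4] [483.2  82.1 186. ] [519.8 106.5 192. ]
192 1681 [477.2  92.8 195. ] [463.7  80.1 192. ] [490.4 105.5 197.9]
198 89 [469.3  92.1 201.6] [464.2  78.8 198. ] [472.7 106.1 204. ]
204 111 [471.7  92.7 207.1] [469.5  79.  204.1] [526.1 105.8 210. ]
210 63 [477.4  92.8 211.8] [469.5  79.5 210. ] [526.9 105.4 215.9]
222 1436 [514.3  97.1 224.5] [500.9  91.3 222.1] [526.8 103.  226.3]
ledge 2622 73.3174138354476 ((562.0802001953125, 217.26937866210938), (30.028667449951172, 110.02434539794922), 7.6036810874938965)
```

Call:
jog_arm(steps=[[-1,0.04,-0.0114,0,0,0,-0.007],[-1,0.05,-0.0115,0,0,0,0],[-1,0.04,-0.0115,0,0,0,0],[-1,0,0,0.04,0,0,0],[-1,0,0,0.05,0,0,0],[-1,0,0,0.05,0,0,0],[-1,0,0,0.023,0,0,0],[-1,0,0,0,0,0,0],[-1,0,0,0,0,0,0],[-1,0,0,0,0,0,0]])

```text
clock: 8.78
eef_pos: [523.1, 116.6, 291.6]
tool_rot: [-3.141, -0.002, 0.124]
force: [0.8, 0.4, -1.7]
width: 14.7
gripper_force: 58.8
```

```bash
python3 - <<'E'
from fit import *
s=read_state(); print(s['eef_pos'],s['tool_rot'],s['qpos'][-1],s['force'],s['torque'])
g=cam('wrist'); np.savez('w4.npz',**g); save(g,'w4.png'); h=cam('side'); np.savez('s4.npz',**h)
P=pts(g)
yaw=0.1225; ax=np.array([np.sin(yaw),-np.cos(yaw),0]); px=np.array([np.cos(yaw),np.sin(yaw),0]); S=np.array([526.2,204,90])
A=P.reshape(-1,3); r=A-S; L=np.stack([r@px,r@ax,r[:,2]],1)
ok=(abs(L[:,0])<60)&(L[:,1]>-40)&(L[:,1]<110)&(L[:,2]>-25)&(L[:,2]<70); L=L[ok]
for lo in range(-36,104,6):
    Q=L[(L[:,1]>=lo)&(L[:,1]<lo+6)]; k=Q[(abs(Q[:,0])<25)]
    if len(k)>20: print(lo,len(k),'top',np.percentile(k[:,2],99).round(1),'x',np.percentile(k[k[:,2]>-5][:,0],[1,99]).round(1) if (k[:,2]>-5).sum()>5 else '')
K=L[(L[:,2]>45)&(L[:,0]>20)]; print('key',len(K),K.mean(0),np.percentile(K,[1,50,99],axis=0).round(1))
T=L[(L[:,2]>20)&(L[:,2]<30)&(L[:,1]>60)&(abs(L[:,0])<20)]; print('band top',len(T),np.percentile(T,[1,50,99],axis=0).round(1) if len(T) else '')
D=L[(L[:,0]>29)&(L[:,0]<55)&(L[:,2]<-8)&(L[:,1]<60)]; print('ledge',len(D),np.percentile(D,[1,50,99],axis=0).round(1) if len(D) else '')
a=cv2.resize(h['pixels'][70:170,200:310,::-1],(330,300),interpolation=cv2.INTER_CUBIC)
cv2.imwrite('pics/c4.png',np.hstack([cv2.resize(g['pixels'][:,:,::-1],(400,300)),a]))
E
```

```text
[523.06848833 116.57358125 291.60782684] [-3.14133968e+00 -1.77704623e-03  1.23712794e-01] -1.6697164090507877 [ 0.78802019  0.41594491 -1.74152191] [-0.03924672  0.06587374 -0.09299247]
-36 547 top 17.3 x [-14.5  17.8]
-30 540 top 17.3 x [-14.5  18. ]
-24 555 top 17.3 x [-14.4  17.9]
-18 381 top 17.4 x [-12.7  17.7]
-12 365 top 24.2 x [-19.8  24.7]
-6 1336 top 24.0 x [-23.6  24.6]
0 1193 top 19.1 x [-18.8  19.9]
6 424 top 10.5 x [-9.6 15.9]
12 236 top 10.6 x [-8.  15.9]
18 504 top 19.5 x [-17.  20.]
24 652 top 19.4 x [-17.7  20. ]
30 650 top 18.7 x [-16.7  19.3]
36 580 top 19.4 x [-17.3  20. ]
42 661 top 18.6 x [-16.8  19.6]
48 601 top 17.3 x [-15.4  18. ]
54 759 top 69.4 x [-14.8  16.6]
60 76 top 70.0 x [-7.5 -1.7]
66 257 top 69.7 x [-7.2 -0.1]
72 1002 top 69.4 x [-22.7  23.6]
78 1212 top 64.3 x [-23.   21.6]
84 1025 top 52.7 x [-18.   18.3]
90 1395 top 68.7 x [-23.5  23.2]
96 587 top 69.7 x [-6.8 23.8]
102 243 top 69.7 x [-7.2 -0.8]
key 1438 [40.87059837 85.92919515 53.60050764] [[28.  81.  51.8]
 [41.  85.8 53.6]
 [53.  90.8 55.1]]
band top 1856 [[-9.1 74.5 20.2]
 [ 4.5 86.2 24.3]
 [15.9 97.9 29.2]]
ledge 4093 [[ 30.3 -31.9 -21.4]
 [ 41.5   7.3 -16.7]
 [ 51.9  45.5 -15.1]]
```

View pics/c4.png

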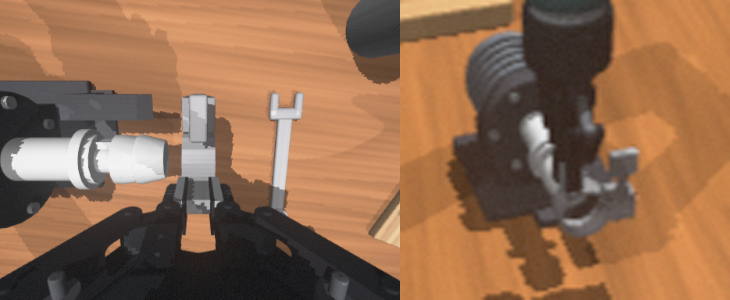

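The stub and held clamp are in line: stub end (168,160), band (198,155) in the composite. The clamp sits about 0.6 mm too far +x and 0.4 mm high, so I'll correct that and slide on slowly.

Call:
jog_arm(steps=[[-1,-0.0012,0,0.0008,0,0,0],[-1,0,-0.01,0,0,0,0],[-1,0,-0.01,0,0,0,0],[-1,0,-0.01,0,0,0,0],[-1,0,-0.01,0,0,0,0],[-1,0,-0.01,0,0,0,0],[-1,0,-0.008,0,0,0,0],[-1,0,-0.006,0,0,0,0],[-1,0,-0.006,0,0,0,0],[-1,0,0,0,0,0,0]])

```text
clock: 10.12
eef_pos: [517.8, 151.5, 290.3]
tool_rot: [-3.141, -0.0, 0.124]
force: [-0.6, 0.6, -2.8]
width: 14.7
gripper_force: 58.8
```

Call:
jog_arm(steps=[[-1,0,-0.006,0,0,0,0],[-1,0,-0.006,0,0,0,0],[-1,0,-0.006,0,0,0,0],[-1,0,-0.006,0,0,0,0],[-1,0,-0.006,0,0,0,0],[-1,0,0,0,0,0,0]])

```text
clock: 10.88
eef_pos: [515.9, 166.5, 290.3]
tool_rot: [-3.141, -0.0, 0.124]
force: [0.2, -0.8, -2.0]
width: 14.7
gripper_force: 58.8
```

Call:
jog_arm(steps=[[-1,0,-0.006,0,0,0,0],[-1,0,-0.006,0,0,0,0],[-1,0,-0.006,0,0,0,0],[-1,0,-0.006,0,0,0,0],[-1,0,-0.006,0,0,0,0],[-1,0,-0.004,0,0,0,0],[-1,0,-0.004,0,0,0,0],[-1,0,0,0,0,0,0]])

```text
clock: 11.88
eef_pos: [513.6, 185.1, 290.3]
tool_rot: [-3.142, -0.0, 0.124]
force: [-0.6, -0.1, -2.9]
width: 14.9
gripper_force: 58.8
```

Call:
jog_arm(steps=[[-1,0,-0.002,0,0,0,0],[-1,0,-0.002,0,0,0,0],[-1,0,-0.002,0,0,0,0],[-1,0,0,0,0,0,0]])

```text
clock: 12.38
eef_pos: [513.2, 188.0, 290.3]
tool_rot: [-3.142, -0.0, 0.124]
force: [-0.2, -0.6, -1.9]
width: 14.7
gripper_force: 58.8
```

Call:
jog_arm(steps=[[-1,0,-0.0016,0,0,0,0],[-1,0,0,0,0,0,0]])

```text
clock: 12.62
eef_pos: [513.1, 188.8, 290.3]
tool_rot: [-3.142, -0.0, 0.124]
force: [1.2, 0.0, -2.1]
width: 14.9
gripper_force: 58.8
```

Call:
jog_arm(steps=[[-1,0,-0.001,0,0,0,0],[-1,0,0,0,0,0,0]])

```text
clock: 12.88
eef_pos: [513.1, 189.2, 290.3]
tool_rot: [-3.142, -0.0, 0.124]
force: [-0.8, 0.5, -2.0]
width: 14.8
gripper_force: 58.8
```

Call:
jog_arm(steps=[[-1,0,-0.001,0,0,0,0],[-1,0,-0.001,0,0,0,0],[-1,0,0,0,0,0,0]])

```text
clock: 13.25
eef_pos: [512.9, 190.3, 290.3]
tool_rot: [-3.142, -0.0, 0.124]
force: [-0.7, -1.1, -2.3]
width: 14.7
gripper_force: 58.8
```

Call:
jog_arm(steps=[[-1,0,-0.001,0,0,0,0],[-1,0,0,0,0,0,0]])

```text
clock: 13.5
eef_pos: [512.9, 190.7, 290.3]
tool_rot: [3.142, -0.0, 0.124]
force: [-0.5, 0.1, -1.0]
width: 14.7
gripper_force: 58.8
```

Call:
jog_arm(steps=[[-1,0,-0.001,0,0,0,0],[-1,0,0,0,0,0,0]])

```text
clock: 13.75
eef_pos: [512.9, 190.9, 290.3]
tool_rot: [3.141, 0.0, 0.123]
force: [0.2, -1.2, -1.8]
width: 14.5
gripper_force: 58.9
```

Call:
jog_arm(steps=[[-1,0,-0.001,0,0,0,0],[-1,0,0,0,0,0,0]])

```text
clock: 14.0
eef_pos: [512.9, 191.0, 290.3]
tool_rot: [3.141, 0.0, 0.123]
force: [0.0, -4.0, -1.5]
width: 14.5
gripper_force: 58.9
```

Call:
jog_arm(steps=[[-1,0,-0.001,0,0,0,0],[-1,0,0,0,0,0,0]])

```text
clock: 14.25
eef_pos: [512.8, 191.2, 290.4]
tool_rot: [3.14, 0.0, 0.123]
force: [0.2, -4.7, 0.3]
width: 14.6
gripper_force: 59.1
```

Call:
jog_arm(steps=[[-1,0,-0.002,0,0,0,0],[-1,0,0,0,0,0,0],[-1,0,0,0,0,0,0]])

```text
clock: 14.62
eef_pos: [512.8, 191.4, 290.3]
tool_rot: [3.139, 0.0, 0.122]
force: [1.5, -6.4, 0.5]
width: 15.0
gripper_force: 59.2
```

```bash
cat > chk.py <<'E'
from fit import *
import sys
s=read_state(); print(s['clock'],s['eef_pos'].round(1),s['tool_rot'].round(3),s['qpos'].round(2),s['force'].round(1),s['torque'].round(3),s['width'])
g=cam('wrist'); save(g,sys.argv[1]+'.png'); np.savez(sys.argv[1]+'.npz',**g)
P=pts(g); yaw=0.1235; ax=np.array([np.sin(yaw),-np.cos(yaw),0]); px=np.array([np.cos(yaw),np.sin(yaw),0]); S=np.array([526.2,204,90])
A=P.reshape(-1,3); r=A-S; L=np.stack([r@px,r@ax,r[:,2]],1)
ok=(abs(L[:,0])<65)&(L[:,1]>-40)&(L[:,1]<70)&(L[:,2]>-25)&(L[:,2]<70); L=L[ok]
K=L[(L[:,2]>47)&(L[:,2]<60)&(L[:,0]>20)]; print('key',len(K),np.percentile(K,[1,50,99],axis=0).round(1).tolist(),cv2.minAreaRect(K[:,:2].astype(np.float32)))
T=L[(L[:,2]>40)&(L[:,2]<56)&(L[:,0]<0)&(L[:,0]>-30)]; print('tab',len(T),np.percentile(T,[1,50,99],axis=0).round(1).tolist() if len(T) else '')
C=L[(L[:,2]>20)&(L[:,2]<27)&(L[:,0]>-8)&(L[:,0]<12)]; print(np.histogram(C[:,1],bins=np.arange(-12,32,1))[0])
E
python3 chk.py w5
```

```text
14.625 [512.8 191.4 290.3] [3.139 0.    0.122] [-0.45  0.64  0.06  1.91 -0.06  0.59 -1.79] [ 1.5 -6.4  0.5] [-1.563 -0.103 -0.071] 15.009024612341218
key 1420 [[26.6, 6.2, 50.5], [39.8, 11.2, 52.3], [51.6, 15.9, 53.7]] ((39.01604080200195, 11.105466842651367), (25.32958984375, 10.014976501464844), 0.45741602778434753)
tab 1768 [[-23.7, -9.5, 40.2], [-9.8, 11.0, 49.9], [-3.5, 31.2, 55.5]]
[ 0  0  0 39 67 56 57 62 57 62 55 45 59 62 65 53 50 67 68 68 56 49 69 71
 67 51 50 69 66 71 47 49 61 65 62  4  1  0  0  0  0  0  0]
```

View pics/w5.png

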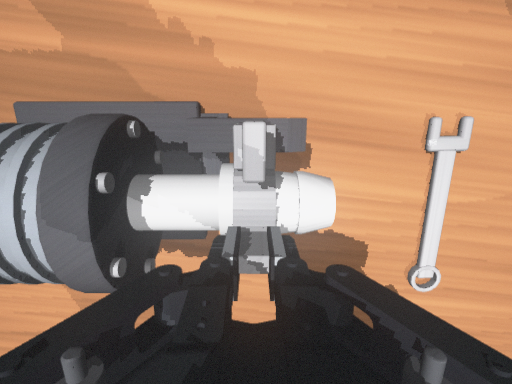

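The band is against the collar: it runs from (235,200) to (275,200), abutting the collar at 235, with no gap in depth. Key centred at local (39.5, 11). Now letting go of the tab and going up.

Call:
jog_arm(steps=[[-1,0,0.001,0,0,0,0],[-0.5,0,0,0,0,0,0],[-0.3,0,0,0,0,0,0],[-0.2,0,0,0,0,0,0],[-0.2,0,0,-0.02,0,0,0],[-0.2,0,0,-0.05,0,0,0],[-0.2,0,0,-0.08,0,0,0],[-0.2,0,0,0,0,0,0],[-0.2,0,0,0,0,0,0]])

```text
clock: 15.8
eef_pos: [512.4, 192.7, 365.6]
tool_rot: [-3.141, -0.0, 0.124]
force: [-0.2, -0.1, -0.9]
width: 34.0
gripper_force: 0.0
```

```bash
python3 chk.py w6
```

```text
15.8 [512.4 192.7 365.6] [-3.141 -0.     0.124] [-0.46  0.53  0.08  1.85 -0.06  0.76 -1.8 ] [-0.2 -0.1 -0.9] [-0.005  0.031  0.005] 33.995489906889574
key 574 [[26.4, 6.7, 49.3], [39.4, 11.5, 51.3], [52.0, 16.4, 53.0]] ((39.011497497558594, 11.452065467834473), (9.812888145446777, 25.93663787841797), 89.45996856689453)
tab 337 [[-19.2, 3.4, 40.3], [-13.2, 10.9, 48.9], [-9.6, 19.1, 50.3]]
[ 0  0  0 21 28 38 26 23 25 34 34 20 23 24 39 21 23 23 23 39 23 22 20 45
 22 21 22 23 44 23 22 20 31 31 24  0  0  0  0  0  0  0  0]
```

Call:
jog_arm(steps=[[-0.2,0,0,0,0,0,-0.0875],[-0.2,0,0,0,0,0,-0.0875],[-0.2,0,0,0,0,0,-0.0875],[-0.2,0,0,0,0,0,-0.0875],[-0.2,0,0,0,0,0,-0.0875],[-0.2,0,0,0,0,0,-0.0875],[-0.2,0,0,0,0,0,-0.0875],[-0.2,0,0,0,0,0,-0.0875],[-0.2,0,0,0,0,0,-0.0875]])

```text
clock: 16.98
eef_pos: [512.3, 192.5, 364.2]
tool_rot: [-3.139, 0.0, 1.705]
force: [0.1, -0.2, -0.3]
width: 34.2
gripper_force: 0.0
```

Call:
jog_arm(steps=[[-0.2,0,0,0,0,0,-0.0875],[-0.2,0,0,0,0,0,-0.0875],[-0.2,0,0,0,0,0,-0.0875],[-0.2,0,0,0,0,0,-0.0875],[-0.2,0,0,0,0,0,-0.0875],[-0.2,0,0,0,0,0,-0.0875],[-0.2,0,0,0,0,0,-0.0875],[-0.2,0,0,0,0,0,-0.0875],[-0.2,0,0,0,0,0,-0.0833],[-0.2,0,0,0,0,0,0]])

```text
clock: 18.23
eef_pos: [512.5, 192.3, 364.2]
tool_rot: [3.141, -0.002, -3.02]
force: [-0.6, 0.5, 0.0]
width: 34.3
gripper_force: 0.0
```

Call:
jog_arm(steps=[[-0.2,-0.036,-0.0012,0,0,0,0],[-0.2,-0.036,-0.0012,0,0,0,0],[-0.2,-0.0366,-0.0012,0,0,0,0],[-0.2,0,0,0,0,0,0],[-0.2,0,0,0,0,0,0]])

```text
clock: 18.85
eef_pos: [565.9, 197.7, 364.9]
tool_rot: [-3.141, -0.002, -3.018]
force: [0.3, 0.2, -0.1]
width: 34.4
gripper_force: 0.0
```

```bash
python3 chk.py w7
```

```text
18.85 [565.9 197.7 364.9] [-3.141e+00 -2.000e-03 -3.018e+00] [ 0.09  0.72 -0.79  1.69  0.59  0.99  0.78] [ 0.3  0.2 -0.1] [ 0.032  0.014 -0.011] 34.39032069185868
key 466 [[25.5, 6.7, 48.1], [37.5, 11.2, 51.4], [50.4, 16.4, 52.8]] ((38.21243667602539, 11.515052795410156), (25.55806541442871, 9.76563835144043), 0.4245687425136566)
tab 342 [[-20.3, 3.4, 47.2], [-15.6, 11.1, 49.2], [-10.8, 18.7, 50.6]]
[ 0  0  0 27 35 25 28 32 36 24 28 35 28 20 20 41 21 20 21 41 20 22 20 39
 22 22 20 40 25 21 22 34 31 22 26 16  0  0  1  0  0  0  0]
```

View pics/w7.png

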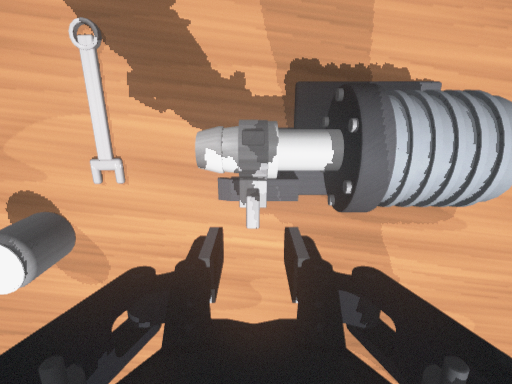

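The wrist view (half-turned) shows the key at (252,208) centred between the fingers, the band on the stub at (258,150), and everything undisturbed. Descending onto the key and gripping.

Call:
jog_arm(steps=[[-0.2,-0.0011,-0.0007,0.04,0,0,0],[-0.2,0,0,0.05,0,0,0],[-0.2,0,0,0.04,0,0,0],[-0.2,0,0,0.022,0,0,0],[-0.2,0,0,0,0,0,0],[-0.6,0,0,0,0,0,0],[-1,0,0,0,0,0,0],[-1,0,0,0,0,0,0],[-1,0,0,0,0,0,0],[-1,0,0,0,0,0,0]])

```text
clock: 20.15
eef_pos: [567.7, 197.5, 290.2]
tool_rot: [3.141, 0.002, -3.018]
force: [0.5, -0.5, 6.5]
width: 8.9
gripper_force: 60.7
```

```bash
cat > st.py <<'E'
from cell import *
s=read_state(); print(s['clock'],s['eef_pos'].round(1),s['tool_rot'].round(3),s['qpos'].round(2),s['force'].round(1),s['torque'].round(3),s['width'],s['gripper_force'])
E
python3 st.py
```

```text
20.15 [567.7 197.5 290.2] [ 3.141e+00  2.000e-03 -3.018e+00] [ 0.05  0.8  -0.73  1.75  0.68  0.86  0.7 ] [ 0.5 -0.5  6.5] [-0.084  0.034 -0.021] 8.933301394545772 60.709020155336475
```

Call:
jog_arm(steps=[[-0.6,0,0,0,0,0,0],[-0.6,0.0012,0,0,0,0,0],[-0.6,0.001,0,0,0,0,0],[-1,0,0,0,0,0,0],[-1,0,0,0,0,0,0],[-1,0,0,0,0,0,0],[-1,0,0,0,0,0,0]])

```text
clock: 21.02
eef_pos: [566.1, 197.2, 289.2]
tool_rot: [3.141, -0.0, -3.018]
force: [-1.5, -0.8, -0.4]
width: 9.0
gripper_force: 58.7
```

```bash
python3 st.py
```

```text
21.025 [566.1 197.2 289.2] [ 3.141 -0.    -3.018] [ 0.05  0.8  -0.73  1.75  0.68  0.86  0.7 ] [-1.5 -0.8 -0.4] [0.101 0.2   0.015] 9.014849037843998 58.695024880507845
```

Call:
jog_arm(steps=[[-1,0,0,0,0,0,0.025],[-1,0,0,0,0,0,0.025],[-1,0,0,0,0,0,0.025]])

```text
clock: 21.4
eef_pos: [566.2, 197.0, 289.2]
tool_rot: [-3.141, -0.0, 3.114]
force: [-0.7, -0.3, -0.4]
width: 8.9
gripper_force: 58.8
```

```bash
python3 st.py
```

```text
21.4 [566.2 197.  289.2] [-3.141 -0.     3.114] [ 0.03  0.79 -0.69  1.75  0.65  0.84  0.58] [-0.7 -0.3 -0.4] [-0.047  0.119  0.078] 8.86211703917587 58.84721357935632
```

Call:
jog_arm(steps=[[-1,0,0,0,0,0,0.025],[-1,0,0,0,0,0,0.025],[-1,0,0,0,0,0,0.025]])

```text
clock: 21.78
eef_pos: [566.2, 197.0, 289.2]
tool_rot: [-3.141, -0.0, 2.964]
force: [-0.2, -0.0, -0.5]
width: 8.8
gripper_force: 58.8
```

```bash
python3 st.py
```

```text
21.775 [566.2 197.  289.2] [-3.141 -0.     2.964] [ 0.01  0.78 -0.65  1.75  0.62  0.82  0.46] [-0.2 -0.  -0.5] [-0.056  0.146  0.122] 8.783216066476655 58.83337482699062
```

Call:
jog_arm(steps=[[-1,0,0,0,0,0,0.025],[-1,0,0,0,0,0,0.025]])

```text
clock: 22.02
eef_pos: [566.2, 197.0, 289.2]
tool_rot: [-3.141, 0.0, 2.864]
force: [-0.4, -1.2, -0.6]
width: 9.0
gripper_force: 58.8
```

```bash
python3 st.py
```

```text
22.025 [566.2 197.  289.2] [-3.141  0.     2.864] [-0.01  0.77 -0.62  1.76  0.6   0.81  0.38] [-0.4 -1.2 -0.6] [-0.019  0.112  0.054] 9.005247211916396 58.82826080942323
```

Only friction so far (about 0.06 N m plus noise). Continuing in 0.15 rad chunks, two per batch.

Call:
jog_arm(steps=[[-1,0,0,0,0,0,0.025],[-1,0,0,0,0,0,0.025],[-1,0,0,0,0,0,0.025]])

```text
clock: 22.4
eef_pos: [566.2, 197.0, 289.2]
tool_rot: [-3.141, 0.0, 2.714]
force: [0.1, -0.7, -1.4]
width: 9.2
gripper_force: 58.8
```

```bash
python3 st.py
```

```text
22.4 [566.2 197.  289.2] [-3.141  0.     2.714] [-0.03  0.76 -0.58  1.76  0.56  0.79  0.26] [ 0.1 -0.7 -1.4] [0.04  0.066 0.035] 9.155497425413149 58.81955171331356
```

Call:
jog_arm(steps=[[-1,0,0,0,0,0,0.025],[-1,0,0,0,0,0,0.025],[-1,0,0,0,0,0,0.025]])

```text
clock: 22.78
eef_pos: [566.2, 197.0, 289.2]
tool_rot: [-3.141, 0.0, 2.564]
force: [0.3, -0.5, -0.5]
width: 8.7
gripper_force: 58.8
```

```bash
python3 st.py
```

```text
22.775 [566.2 197.  289.2] [-3.141  0.     2.564] [-0.05  0.76 -0.54  1.76  0.53  0.78  0.14] [ 0.3 -0.5 -0.5] [-0.025  0.052  0.032] 8.73123420418558 58.806019275580184
```

Call:
jog_arm(steps=[[-1,0,0,0,0,0,0.025],[-1,0,0,0,0,0,0.025],[-1,0,0,0,0,0,0.025]])

```text
clock: 23.15
eef_pos: [566.3, 197.0, 289.2]
tool_rot: [-3.141, 0.0, 2.414]
force: [0.0, -0.3, 0.3]
width: 9.0
gripper_force: 58.8
```

```bash
python3 st.py
```

```text
23.15 [566.3 197.  289.2] [-3.141  0.     2.414] [-0.07  0.75 -0.5   1.76  0.49  0.77  0.02] [ 0.  -0.3  0.3] [-0.046 -0.021  0.048] 8.993317253109396 58.78761671559914
```

Call:
jog_arm(steps=[[-1,0,0,0,0,0,0.025],[-1,0,0,0,0,0,0.025],[-1,0,0,0,0,0,0.025]])

```text
clock: 23.52
eef_pos: [566.3, 197.0, 289.2]
tool_rot: [-3.141, 0.0, 2.264]
force: [0.5, -0.3, -0.7]
width: 8.8
gripper_force: 58.8
```

```bash
python3 st.py
```

```text
23.525 [566.3 197.  289.2] [-3.141  0.     2.264] [-0.1   0.74 -0.46  1.76  0.45  0.75 -0.1 ] [ 0.5 -0.3 -0.7] [-0.05   0.014  0.076] 8.794409929321969 58.765557162914774
```

Call:
jog_arm(steps=[[-1,0,0,0,0,0,0.025],[-1,0,0,0,0,0,0.025],[-1,0,0,0,0,0,0.025]])

```text
clock: 23.9
eef_pos: [566.4, 197.0, 289.2]
tool_rot: [3.141, 0.0, 2.114]
force: [0.3, -0.1, -0.4]
width: 9.0
gripper_force: 58.7
```

```bash
python3 st.py
```

```text
23.9 [566.4 197.  289.2] [3.141 0.    2.114] [-0.12  0.73 -0.42  1.76  0.42  0.74 -0.22] [ 0.3 -0.1 -0.4] [-0.073 -0.132  0.055] 8.961907980519252 58.7400558625086
```

Call:
jog_arm(steps=[[-1,0,0,0,0,0,0.025],[-1,0,0,0,0,0,0.025],[-1,0,0,0,0,0,0.025]])

```text
clock: 24.28
eef_pos: [566.4, 197.0, 289.3]
tool_rot: [3.141, 0.0, 1.964]
force: [0.4, -0.4, -0.9]
width: 8.8
gripper_force: 58.7
```

```bash
python3 st.py
```

```text
24.275 [566.4 197.  289.3] [3.141 0.    1.964] [-0.15  0.73 -0.38  1.76  0.38  0.73 -0.33] [ 0.4 -0.4 -0.9] [-0.051 -0.087  0.068] 8.800206785226216 58.71215233375551
```

Call:
jog_arm(steps=[[-1,0,0,0,0,0,0.025],[-1,0,0,0,0,0,0.025],[-1,0,0,0,0,0,0.025]])

```text
clock: 24.65
eef_pos: [566.5, 197.0, 289.3]
tool_rot: [3.141, 0.0, 1.814]
force: [-0.0, -0.8, -0.9]
width: 8.8
gripper_force: 58.7
```

```bash
python3 st.py
```

```text
24.65 [566.5 197.  289.3] [3.141 0.    1.814] [-0.17  0.72 -0.34  1.76  0.34  0.72 -0.45] [-0.  -0.8 -0.9] [-0.123 -0.224  0.072] 8.779683814303258 58.68985540524591
```

Call:
jog_arm(steps=[[-1,0,0,0,0,0,0.025],[-1,0,0,0,0,0,0.025],[-1,0,0,0,0,0,0.025]])

```text
clock: 25.02
eef_pos: [566.6, 196.9, 289.3]
tool_rot: [3.141, 0.0, 1.664]
force: [1.0, -0.9, -1.4]
width: 9.1
gripper_force: 58.7
```

```bash
python3 st.py
```

```text
25.025 [566.6 196.9 289.3] [3.141 0.    1.664] [-0.2   0.71 -0.3   1.76  0.3   0.71 -0.56] [ 1.  -0.9 -1.4] [-0.062 -0.285  0.087] 9.077375933147078 58.65297950600507
```

Call:
jog_arm(steps=[[-1,0,0,0,0,0,0.025],[-1,0,0,0,0,0,0.025],[-1,0,0,0,0,0,0.025]])

```text
clock: 25.4
eef_pos: [567.0, 196.9, 289.3]
tool_rot: [3.14, -0.0, 1.514]
force: [2.4, -1.0, -2.3]
width: 9.2
gripper_force: 58.5
```

```bash
python3 st.py
```

```text
25.4 [567.  196.9 289.3] [ 3.14  -0.     1.514] [-0.22  0.71 -0.25  1.76  0.26  0.7  -0.67] [ 2.4 -1.  -2.3] [-0.039 -0.594  0.053] 9.21749915921911 58.50130351551343
```

Call:
jog_arm(steps=[[-1,0,0,0,0,0,0.025],[-1,0,0,0,0,0,0.025],[-1,0,0,0,0,0,0.025]])

```text
clock: 25.78
eef_pos: [567.2, 197.0, 289.4]
tool_rot: [3.139, -0.001, 1.363]
force: [4.0, -0.8, -3.1]
width: 8.7
gripper_force: 58.5
```

```bash
python3 st.py
```

```text
25.775 [567.2 197.  289.4] [ 3.139e+00 -1.000e-03  1.363e+00] [-0.25  0.71 -0.21  1.76  0.22  0.69 -0.79] [ 4.  -0.8 -3.1] [-0.02  -1.011  0.104] 8.717992893685198 58.47917723469436
```

The sideways force is rising, so the shoe has begun to shift the band through its play. Smaller chunks from here.

Call:
jog_arm(steps=[[-1,0,0,0,0,0,0.025],[-1,0,0,0,0,0,0.025]])

```text
clock: 26.02
eef_pos: [567.3, 197.0, 289.6]
tool_rot: [3.139, -0.001, 1.262]
force: [5.2, -0.7, -3.6]
width: 8.9
gripper_force: 58.5
```

```bash
python3 st.py
```

```text
26.025 [567.3 197.  289.6] [ 3.139e+00 -1.000e-03  1.262e+00] [-0.27  0.7  -0.18  1.76  0.19  0.69 -0.86] [ 5.2 -0.7 -3.6] [-0.115 -1.492  0.091] 8.910469430694413 58.46442146692425
```

Call:
jog_arm(steps=[[-1,0,0,0,0,0,0.025],[-1,0,0,0,0,0,0.025]])

```text
clock: 26.28
eef_pos: [567.4, 197.1, 289.7]
tool_rot: [3.139, -0.002, 1.162]
force: [4.4, -1.4, -3.4]
width: 9.1
gripper_force: 58.5
```

```bash
python3 st.py
```

```text
26.275 [567.4 197.1 289.7] [ 3.139e+00 -2.000e-03  1.162e+00] [-0.28  0.7  -0.16  1.76  0.16  0.69 -0.94] [ 4.4 -1.4 -3.4] [-0.133 -1.583  0.239] 9.145586141163097 58.5341961029917
```

Call:
jog_arm(steps=[[-1,0,0,0,0,0,0]])

```text
clock: 26.4
eef_pos: [567.4, 197.2, 289.7]
tool_rot: [3.139, -0.002, 1.164]
force: [5.3, -0.3, -4.0]
width: 8.9
gripper_force: 58.5
```

```bash
python3 st.py
```

```text
26.4 [567.4 197.2 289.7] [ 3.139e+00 -2.000e-03  1.164e+00] [-0.28  0.7  -0.16  1.76  0.16  0.69 -0.93] [ 5.3 -0.3 -4. ] [-0.155 -1.521  0.096] 8.879090311688145 58.53548624552786
```

Call:
jog_arm(steps=[[-1,0,0,0,0,0,0]])

```text
clock: 26.52
eef_pos: [567.4, 197.2, 289.7]
tool_rot: [3.139, -0.002, 1.164]
force: [5.4, -0.0, -4.2]
width: 8.9
gripper_force: 58.5
```

```bash
python3 st.py
```

```text
26.525 [567.4 197.2 289.7] [ 3.139e+00 -2.000e-03  1.164e+00] [-0.28  0.7  -0.16  1.76  0.16  0.69 -0.93] [ 5.4 -0.  -4.2] [-0.065 -1.541  0.02 ] 8.878533191704683 58.540174243971705
```

Call:
jog_arm(steps=[[-1,0,0,0,0,0,0.025],[-1,0,0,0,0,0,0.025]])

```text
clock: 26.78
eef_pos: [567.5, 197.0, 289.8]
tool_rot: [3.139, -0.002, 1.063]
force: [5.0, -0.2, -3.2]
width: 8.8
gripper_force: 58.6
```

```bash
python3 st.py
```

```text
26.775 [567.5 197.  289.8] [ 3.139e+00 -2.000e-03  1.063e+00] [-0.3   0.7  -0.13  1.76  0.13  0.68 -1.01] [ 5.  -0.2 -3.2] [-0.123 -1.602  0.237] 8.762888246281838 58.641892578452826
```

Call:
jog_arm(steps=[[-1,0.0014,0.0019,0,0,0,0],[-1,0,0,0,0,0,0]])

```text
clock: 27.02
eef_pos: [568.0, 197.3, 289.6]
tool_rot: [3.14, -0.001, 1.065]
force: [4.6, -0.2, -1.9]
width: 8.6
gripper_force: 58.9
```

```bash
python3 st.py
```

```text
27.025 [568.  197.3 289.6] [ 3.140e+00 -1.000e-03  1.065e+00] [-0.3   0.7  -0.13  1.76  0.13  0.69 -1.01] [ 4.6 -0.2 -1.9] [-0.149 -1.364  0.081] 8.61472117733998 58.91877737827599
```

Call:
jog_arm(steps=[[-1,0.0014,0.0019,0,0,0,0],[-1,0,0,0,0,0,0]])

```text
clock: 27.28
eef_pos: [568.5, 197.5, 289.4]
tool_rot: [-3.141, 0.0, 1.066]
force: [3.6, -1.5, -0.1]
width: 9.2
gripper_force: 59.2
```

```bash
python3 st.py
```

```text
27.275 [568.5 197.5 289.4] [-3.141  0.     1.066] [-0.3   0.7  -0.13  1.76  0.13  0.69 -1.01] [ 3.6 -1.5 -0.1] [-0.173 -0.989  0.158] 9.241810673989557 59.152604076080024
```

Call:
jog_arm(steps=[[-1,0.0014,0.0019,0,0,0,0],[-1,0,0,0,0,0,0]])

```text
clock: 27.52
eef_pos: [569.0, 197.6, 289.3]
tool_rot: [-3.14, 0.002, 1.066]
force: [-0.7, -1.3, 2.7]
width: 9.0
gripper_force: 59.5
```

```bash
python3 st.py
```

```text
27.525 [569.  197.6 289.3] [-3.140e+00  2.000e-03  1.066e+00] [-0.3   0.71 -0.13  1.75  0.13  0.69 -1.01] [-0.7 -1.3  2.7] [-0.329 -0.149  0.153] 8.96296509437056 59.474281361326575
```

Call:
jog_arm(steps=[[-1,0,0,0,0,0,0.02]])

```text
clock: 27.65
eef_pos: [569.1, 197.5, 289.3]
tool_rot: [-3.14, 0.001, 1.024]
force: [-0.1, -1.3, 2.6]
width: 9.2
gripper_force: 59.5
```

```bash
python3 st.py
```

```text
27.65 [569.1 197.5 289.3] [-3.140e+00  1.000e-03  1.024e+00] [-0.31  0.7  -0.12  1.76  0.12  0.69 -1.04] [-0.1 -1.3  2.6] [-0.337  0.044  0.183] 9.171002127411334 59.53260465525091
```

Call:
jog_arm(steps=[[-1,0,0,0,0,0,0.02]])

```text
clock: 27.78
eef_pos: [569.1, 197.5, 289.3]
tool_rot: [-3.14, 0.001, 0.983]
force: [-1.4, -1.9, 4.0]
width: 8.7
gripper_force: 59.6
```

```bash
python3 st.py
```

```text
27.775 [569.1 197.5 289.3] [-3.14e+00  1.00e-03  9.83e-01] [-0.31  0.7  -0.11  1.76  0.11  0.69 -1.07] [-1.4 -1.9  4. ] [-0.361  0.268  0.258] 8.72222030642695 59.62569097755477
```

Turning moment is now about 0.22–0.26 N m, i.e. roughly 40 N on the shoe, so I stop here, let go and lift away.

Call:
jog_arm(steps=[[-1,0,0,0,0,0,0],[-0.7,0,0,0,0,0,0],[-0.5,0,0,0,0,0,0],[-0.4,0,0,0,0,0,0],[-0.4,0,0,-0.02,0,0,0],[-0.4,0,0,-0.05,0,0,0],[-0.4,0,0,-0.08,0,0,0],[-0.4,0,0,-0.08,0,0,0],[-0.4,0,0,0,0,0,0],[-0.4,0,0,0,0,0,0]])

```text
clock: 29.02
eef_pos: [569.5, 197.5, 404.5]
tool_rot: [3.141, -0.0, 0.985]
force: [-0.2, 0.2, -0.6]
width: 25.7
gripper_force: 0.0
```

```bash
python3 chk.py w8
```

```text
29.025 [569.5 197.5 404.5] [ 3.141 -0.     0.985] [-0.3   0.56 -0.12  1.65  0.08  0.93 -1.04] [-0.2  0.2 -0.6] [-0.046 -0.011 -0.001] 25.669487968056963
key 334 [[32.5, -1.1, 47.7], [41.5, 10.9, 51.3], [49.9, 23.7, 52.8]] ((41.06059265136719, 11.444890022277832), (9.913838386535645, 26.094085693359375), 25.521501541137695)
tab 186 [[-17.3, 3.0, 40.2], [-10.6, 8.3, 48.9], [-7.7, 16.0, 51.0]]
[ 0  0  4 21 22 18 21 19 19 19 17 13 20 17 22 14 24 18 21 18 17 23 15 21
 20 16 22 14 19 22 17 21 16 18 18  3  0  1  0  1  0  0  0]
```

View pics/w8.png

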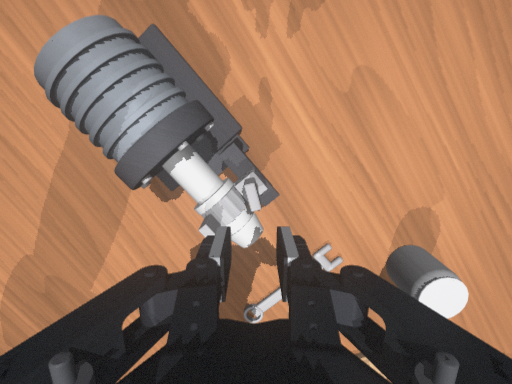

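The wrist view shows the clamp on the stub against the collar at about (235,205), with the key turned to (252,193) and the tin and wrench untouched. The key slipped back about 0.26 rad (roughly 26 N), as described for a snug fit from about 40 N. Handing in.

```bash
python3 -c "
from cell import *
print(finish_job())"
```

```text
the job is handed in; nothing more can be done
None
```

The clamp is home against the collar with its key upright, tightened to an estimated 40 N and settled to about 15 N on release, and the job was handed in at about 29 s; `finish_job()` returned no verdict.

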